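Wedge a sprung hold-down open and clamp a bracket blank

ROBOT

A 6-joint arm with a two-finger parallel gripper is mounted at the origin on the work surface. World frame = base frame: x ahead of the robot, y to its left, z up, the work surface at z = 0. Lengths are in mm, angles in rad, forces in N, time in s.
With the tool pointing down it reaches from about 275 to 750 mm from the base axis. Payload 10.2 kg.
Tool frame: the origin (TCP) lies at the very end of the fingers, on their centre line; the grasp point (between the pads) lies 19 mm behind it (ctrl.hold_point_z is the distance from the TCP to the grasp point, in mm); z points along the fingers, y is the direction in which the jaws open and shut (so a half turn about z gives the same grasp; the last joint's range is limited). The gripper opens to 85 mm and grips with 20 to 120 N. Pads are 22 mm wide; open, the fingers measure 114 mm over their backs; the gripper's body (76 mm by 85 mm) begins 54 mm behind the grasp point. The pads swing forward as they close: fully open they stand 13 mm farther back than shut.
Start: joints at [-1.513, 0.313, 1.498, -0, 1.331, -0.223], TCP at [145.477, -504.448, 231.294] pointing down, gripper open.
Joint ranges: [-2.94, 2.94], [-0.97, 2.17], [0.19, 2.56], [-1.23, 4.37], [0.02, 3.11], [-2.88, 2.88]. Speed limits (rad/s): [2.39, 2.39, 3.01, 3.14, 3.14, 3.14].

INTERFACE

Orientations are given as a unit quaternion [w, x, y, z].
In Python, from rig import readout, cams, workorder, spotter, ctrl gives the robot as it stands.
- The arm moves only by the tool step_arm, never from a script. Its argument "plan" is text: rows parted by semicolons, each of 5 numbers parted by spaces: the shift along the tool's x, y, z in cm, then the turn about the tool's z in degrees, then the opening in per cent of the stroke, from 0 (shut) to 100 (fully open). In form: x y z twist gripper; .... A call has 1 to 10 rows; each row is the pose to reach, as a shift and turn from the pose commanded when the call began, along the tool's axes at that moment; what a row does not reach only later rows make up. A row lasts 1/10 s, in which the tool goes at most 50 mm and 8.59 degrees, less where a joint would pass 70% of its speed; a pose out of reach is approached as far as the arm can. A call with a gripper value outside its range is refused whole. The fingers move at their own pace and stop on an object; "grip_force" is the grip in N (left out, the last holds). Time passes only in rows, so rows that repeat a pose let the fingers close. It gives the time, the measured TCP pose, the force and the opening at its end, in the units of the state.
- readout.sense(): the state, without advancing time (a new reading comes with each control period).
- cams.capture(name): name is "scene" or "top" or "wrist"; returns (picture, depth): 480x640x3 uint8, red, green, blue; 480x640 float32, mm along the optical axis (not along the pixel's ray), 0 where there is no reading.
- cams.camera_info(name): a dict with "vfov" (degrees; the focal length in pixels is half the picture's height over the tangent of half this angle, whatever the lens; pixels are square), "cx", "cy" (the principal point, pixels), "rvec" (rotation vector, rad) and "tvec" (3), from world to camera coordinates, as OpenCV has them. Camera axes: x right, y down, z forward; pixel columns grow to the right and rows downward; lengths in mm; the calibration is good to about 2 mm. A picture is of the moment at which its call begins: read the wrist's pose just before it. camera_info takes no time and is no camera call; for the wrist camera it gives the pose at the moment of the call.
- workorder.finish_job(): hands the job in, once; it reports no verdict.
Trained networks look in the newest picture that a camera, given by its name, has taken for a name from the list of things; names that differ only in an ending like _2 or _b are one class to them, and where a whole thing is asked for, a point or a joint stands for the part that bears it (a point fixed in the world has none). Each returns a list of dicts, best first, with "conf" (0 to 1); they miss things now and then, are a little off and sometimes report something else, mostly with a low value. They report only what shows in the picture. A call takes as long as a camera call. They do not tell look-alikes from the thing itself.
- spotter.regions_of(camera, target): "pixels" (480x640 bool, what is visible of it) and "extent" ([centre column, centre row, width, height] in pixels, round what is visible of it).
The state is a dict: "time_s": time; "joints": joint angles; "dq": joint speeds; "tau": joint torques, N m; "eef_pos": TCP position; "ee_rot": TCP orientation; "force": force on the tool from outside, world axes, zero at the start; "wrist_torque": the same for the moment, N m; "grip_width": opening from 0.0 (shut) to 1.0 (fully open).
Only numpy, scipy, OpenCV 4.12 (cv2) and the standard library are available. Lean on these libraries where they do the work, as an engineer would, in place of code of your own. Each camera call takes 0.05 s, during which the arm holds its last target. There are 200 camera calls.

TASK

Clamp the aluminium bracket blank in the spring-loaded hold-down fixture, ready for filing. Push the orange wedge, thin end first, under the free side of the clamp foot (the side without the fence) until it props the sprung arm wide open by itself and let go of it; then, with the arm still propped, slide the blank flat under the foot, snug along the side fence and home against the adjustable end stop so that its red button goes in, without ramming it. Finally draw the wedge out gently so that the arm comes down on the blank without snapping, lay the wedge flat on the bench off the fixture, and leave the other things on the bench where they are.

Things in the scene. Friction and masses are not known exactly. Their poses are not given: they have to be found in the camera images.
- fixture: Hold-down fixture bolted to the bench. Origin at bench level; x is the loading direction (parts go in along +x, from the knob end, roughly from the robot's right to its left), y left of that, z up. Steel base plate: x -105 to +135 mm, y -90 to +90 mm, top at z = 15 mm. Hinge lugs at x = 100, y = +-45 mm. The blank's lane is centred at y = -40 mm, the wedge's at y = +50 mm
- clamp_arm (a joint): Sprung blue arm on the fixture, hinged on a level pin along y at x = 100, z = 70 mm of the fixture; rad, 0 = closed, grows as it lifts, up to 0.5. Springs press its foot bar down with about 7 N closed, 9 N propped. With the wedge's level top (24 mm) under the foot it reads about 0.10, resting on the blank alone about 0.025
- foot_edge (a point): Middle of the lower front edge of the square steel foot bar across the arm's free end; moves with the arm. Closed, the bar spans x -80 to -60 mm, y -75 to +75 mm of the fixture and stands 8 mm above the plate (22 mm high), so the 12 mm blank cannot go under it by itself
- knob_top (a point): Top centre of the black star knob, 60 mm across and 20 mm high, on a spindle above the middle of the foot bar; when closed its top is 111 mm above the plate, at x = -70 mm of the fixture. A gripper held upright close to the foot hits it; leaning back from the fixture by about 35 degrees clears it
- seat_button (a joint): Red sprung button (part-seated switch), 11 mm across, in the end stop's face; m, 0 = standing 4 mm proud, 0.004 = pushed in flush by the blank's end; very light (under 0.5 N). The stop, a dark block 18 x 49 x 16 mm with a brass wing nut, is set differently each time: its face (towards -x, y -62.5 to -13.5 mm) lies anywhere from x = -2 to +13 mm of the fixture, to be found by touch or sight
- fence_end (a point): Front end of the side fence's face, on top of the plate (x = -45, y = -62.5, z = 15 mm of the fixture, same axes). The fence is a bar 10 mm high along x, from here to x = +40 mm; its face looks to +y
- wedge_lane (a point): Point on top of the plate under the front edge of the closed foot bar, in the middle of the wedge's lane (x = -80, y = 50, z = 15 mm of the fixture, same axes). The lane is free of obstacles up to x = 75 mm
- plate_front (a point): Middle of the upper front edge of the base plate (x = -105, y = 0, z = 15 mm of the fixture, same axes); parts are brought in over this edge
- blank: Flat aluminium bar, 140 x 45 x 12 mm (x, y, z), about 0.2 kg, a dark 11 mm hole drawn near each end; the same either way round. Origin at the centre of its underside, x along its length. Starts flat on the bench, in front of the fixture's loading side, x roughly along the fixture's. When home against the stop, 47 to 62 mm of it stands out in front of the foot bar
- wedge: Orange nylon wedge, 175 x 28 x 24 mm (x, y, z), about 0.1 kg. Origin at the centre of its underside, thin end at +x. From the thin end a ramp rises over 80 mm from 4 to 24 mm; behind it the top is level for 95 mm to the blunt end, which has black grip ribs. Starts flat on the bench, thin end roughly along the fixture's +x
- wedge_tip (a point): Middle of the lower edge of the wedge's thin end. Pushing the wedge under the foot takes about 10 to 20 N; with the tip at about x = +35 mm of the fixture its level top is under the whole foot, 60 mm of it stands out in front, and it stays put when let go
- impact_driver: Bystander: yellow and black cordless driver standing on its battery, 220 mm high; origin under the battery
- release_bearing: Bystander: dark steel clutch release bearing, 84 mm across, 55 mm high; origin under its centre
- ring_spanner: Bystander: steel spanner, 190 mm long, lying flat along x; origin under its middle
Mind the look-alikes: they are no part of the job. There is more than one size of the wedge; the job needs the smallest.

How it is judged (in metres and radians):
On the way, in this order (a step that is already met when the one before it is completed fails the run):
1. the wedge alone props the sprung arm wide open, let go of by the gripper (value of joint clamp_arm above 0.08 rad and contact force between wedge and clamp_arm above 2 N and contact force between the fingers and wedge below 0.1 N and contact force between the arm and clamp_arm below 0.1 N), for 0.2 s.
2. the blank is along the fence and home on the end stop, its button in, while the wedge still holds the arm open (value of joint clamp_arm above 0.07 rad and contact force between wedge and clamp_arm above 2 N and value of joint seat_button above 0.002 m and y of blank in the frame of fixture between -0.045 and -0.038 m), for 0.2 s.
At the end, for the whole second after the job is handed in: The blank lies flat on the fixture's plate, within 2 mm of the end stop (button at least 2 mm in) and of the side fence and square to the fixture within 2 degrees, pressed down by the clamp foot alone (arm between 0.01 and 0.045 rad); the wedge lies flat and still on the bench, off the fixture (value of joint seat_button above 0.002 m and y of blank in the frame of fixture between -0.045 and -0.038 m and z of blank in the frame of fixture below 0.018 m and angle between the x axis of blank and the x axis of fixture, either way round below 0.035 rad and value of joint clamp_arm between 0.01 and 0.045 rad and contact force between clamp_arm and blank above 2 N and height (world z) of wedge below 0.006 m and angle between wedge's own z axis and vertical below 0.1 rad and linear speed of each of wedge, blank below 0.02 m/s); the robot touches nothing.
It fails at once if the clamp arm snaps down (faster than 1.5 rad/s) (velocity of joint clamp_arm below -1.5 rad/s).
It fails at once if the blank is rammed into the fixture (over 60 N) (contact force between blank and fixture above 60 N).
It fails at once if a bystander is moved by more than 20 mm (distance of any of impact_driver, release_bearing, ring_spanner from where it was at the start of the episode above 0.02 m).
It also fails if it takes over 72 s, if anything falls off the work surface, if the arm or the gripper's body presses on something with over 40 N, if the wrist force passes 120 N, or if a joint passes its speed limit or range.

## Working session

There is one attempt and no reset: what is moved stays moved. The work goes in short steps, Python scripts to look and compute and a tool call to move; the robot and the scene stay as the last step left them, time stands still between calls to the robot, and variables do not carry over. Pictures are saved under pics/ and viewed, about 8 in all and at most 12, crops included, and the job is handed in when it is done.

Besides the shell and the picture viewer there is one more tool, called after "Call:" as name(argument=value, ...), one argument or row to a line, values as JSON. step_arm: Moves the arm, as the interface text tells. Its arguments: {"type":"object","properties":{"plan":{"type":"string"},"grip_force":{"type":"number"}},"required":["plan"]}

```bash
ls; mkdir -p pics; cat > h.py <<'E'
import numpy as np, cv2
from scipy.spatial.transform import Rotation as R
from rig import readout, cams, workorder, spotter, ctrl
def cam(n):
    i=cams.camera_info(n); f=240/np.tan(np.radians(i['vfov'])/2)
    Rm=cv2.Rodrigues(np.array(i['rvec'],float))[0]; return f,i['cx'],i['cy'],Rm,np.array(i['tvec'],float).ravel()
def cloud(n,d):
    f,cx,cy,Rm,t=cam(n); v,u=np.mgrid[:480,:640]
    P=np.stack([(u-cx)/f*d,(v-cy)/f*d,d],-1); return (P-t)@Rm
def proj(n,p):
    f,cx,cy,Rm,t=cam(n); q=np.atleast_2d(p)@Rm.T+t; return np.c_[q[:,0]/q[:,2]*f+cx,q[:,1]/q[:,2]*f+cy]
def save(n,im): cv2.imwrite('pics/'+n,cv2.cvtColor(im,cv2.COLOR_RGB2BGR))
E
python3 - <<'E'
from h import *
print(readout.sense()['ee_rot'],ctrl.hold_point_z)
for n in ['scene','top']:
    im,d=cams.capture(n); save(n+'0.png',im); np.savez('pics/'+n,im=im,d=d); C=cloud(n,d)
    print(n,cam(n)[0], -cam(n)[3].T@cam(n)[4])
    for t in ['fixture','clamp_arm','seat_button','blank','wedge','impact_driver','release_bearing','ring_spanner']:
        for r in spotter.regions_of(n,t)[:4]:
            m=r['pixels']&(d>0)
            print(t,round(r['conf'],2),np.round(r['extent']),m.sum(),np.round(np.median(C[m],0)) if m.any() else '')
E
```

```text
pics
[-6.38827695e-04  9.90158829e-01  1.39946715e-01  5.63569270e-05] 18.700000000000003
scene 584.4312398732351 [1155.96034454  296.96961693 1088.85733854]
fixture 0.62 [405. 312. 134. 106.] 9218 [576. 187.  17.]
fixture 0.56 [507. 399. 116. 118.] 7406 [703. 404. 190.]
clamp_arm 0.61 [411. 296. 108.  70.] 2902 [561. 144.  77.]
clamp_arm 0.52 [260. 256.  76.  35.] 1120 [ 579. -166.   18.]
blank 0.95 [278. 204.  60.  36.] 1085 [ 430. -202.   10.]
wedge 0.98 [168. 316.  48. 120.] 2783 [ 801. -246.   27.]
wedge 0.77 [260. 255.  77.  32.] 1100 [ 580. -166.   18.]
wedge 0.64 [405. 312. 127.  99.] 9031 [576. 186.  17.]
impact_driver 0.61 [510. 396. 114. 120.] 7370 [703. 404. 190.]
impact_driver 0.6 [412. 295. 108.  70.] 2922 [560. 144.  77.]
release_bearing 0.81 [511. 302.  43.  48.] 1464 [455. 364.  45.]
ring_spanner 0.96 [172. 200.  43.  58.] 565 [ 542. -436.    5.]
top 530.028036316961 [ 363.84934213  -31.92221461 1341.99428245]
fixture 0.89 [242. 225. 104.  91.] 6674 [540. 177.  17.]
clamp_arm 0.7 [238. 217.  94.  59.] 1999 [547. 149.  77.]
clamp_arm 0.39 [138. 161.  90.  56.] 3110 [669. 391. 202.]
seat_button 0.37 [396. 274.  60.  20.] 952 [ 423. -206.   11.]
blank 0.9 [397. 274.  56.  24.] 1017 [ 423. -206.   11.]
wedge 0.68 [380. 213.  71.  23.] 838 [ 571. -167.   20.]
wedge 0.67 [428. 324.  16.  34.] 605 [ 292. -277.   33.]
wedge 0.55 [414. 132.  59.  87.] 1774 [ 778. -257.   30.]
impact_driver 0.58 [139. 163.  88.  56.] 3137 [669. 392. 202.]
release_bearing 0.82 [169. 267.  34.  29.] 976 [433. 354.  51.]
ring_spanner 0.66 [486. 230.  28.  70.] 550 [ 540. -437.    6.]
```

View pics/scene0.png

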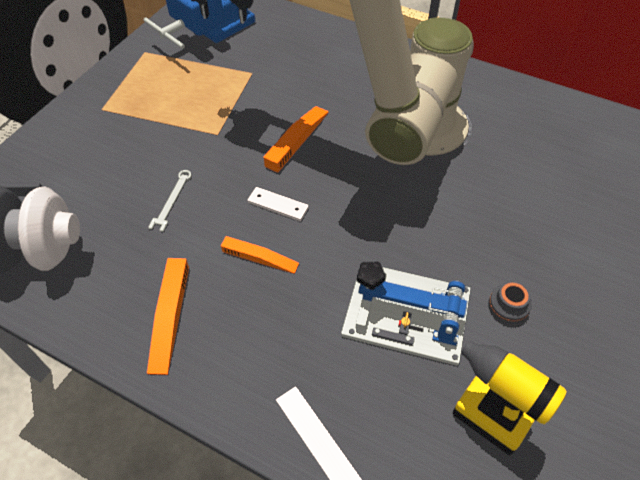

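View pics/top0.png

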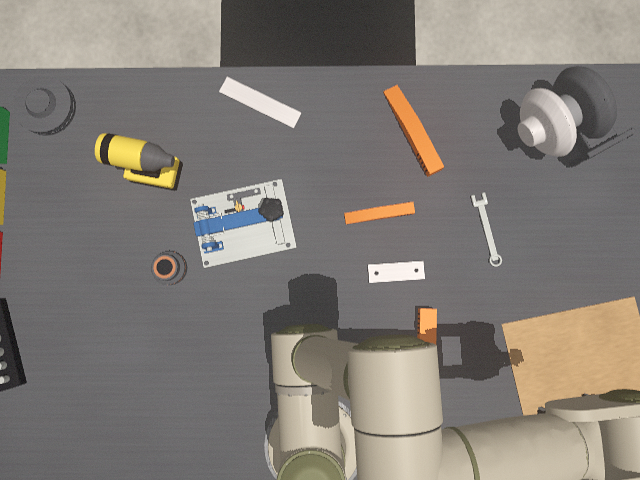

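The scene shows three orange wedges in the scene view: (260,255), about 175 mm long, (168,316), longer, and (296,140), thicker. The smallest is the one at (260,255). There are two white bars, and the one with holes at (278,204) is the blank; the plain one at (318,435) is a look-alike. Next I'll measure their sizes and poses.

```bash
cat > m.py <<'E'
from h import *
def rect(P):
    (c,s,a)=cv2.minAreaRect(P[:,:2].astype(np.float32)); 
    if s[0]<s[1]: s=s[::-1]; a+=90
    return np.round(c,1),np.round(s,1),round((a+90)%180-90,2)
if __name__=='__main__':
  for n in ['scene','top']:
    z=np.load(f'pics/{n}.npz'); im,d=z['im'],z['d']; C=cloud(n,d); hsv=cv2.cvtColor(im,cv2.COLOR_RGB2HSV)
    org=(hsv[...,0]>5)&(hsv[...,0]<18)&(hsv[...,1]>180)&(C[...,2]>1)
    k,l=cv2.connectedComponents(org.astype(np.uint8))
    for i in range(1,k):
        m=l==i
        if m.sum()>150 and m.sum()<4000: P=C[m]; print(n,'orange',rect(P),np.round(np.percentile(P[:,2],[5,98]),1),np.argwhere(m).mean(0)[::-1].round())
    wh=(hsv[...,1]<40)&(hsv[...,2]>120)
    for nm,c,lo,hi in [('blank',(425,-204),7,20),('plate',(560,177),9,20)]:
        r=80 if nm=='blank' else 170
        m=(np.hypot(C[...,0]-c[0],C[...,1]-c[1])<r)&(C[...,2]>lo)&(C[...,2]<hi)
        k,l,st,_=cv2.connectedComponentsWithStats(m.astype(np.uint8)); m=l==1+st[1:,4].argmax()
        print(n,nm,rect(C[m]),np.median(C[m][:,2]),m.sum())
E
python3 m.py; python3 - <<'E'
import cv2
a=cv2.imread('pics/scene0.png')
c=a[225:375,215:475]; cv2.imwrite('pics/c1.png',cv2.resize(c,(780,450),interpolation=cv2.INTER_CUBIC))
E
```

```text
scene orange (array([649.2, -49.3]), array([1217.8,  155. ]), 27.09) [ 4.9 36.8] [293. 138.]
scene orange (array([817.8,  73.2]), array([796.1, 154.7]), 44.49) [ 3.5 26.5] [258. 254.]
scene orange (array([962.9, -47.3]), array([777.1, 138.9]), 50.58) [ 5.6 36.6] [167. 317.]
scene blank (array([ 427.1, -203.4]), array([140.7,  51.2]), -88.02) 10.56978440629942 853
scene plate (array([551.4, 181.2]), array([239.9, 184.1]), -77.79) 14.171558273135936 3986
top blank (array([ 423.2, -205.9]), array([140.5,  45. ]), -86.31) 11.575905623949623 950
top plate (array([548.3, 179.9]), array([240.2, 181.1]), -77.75) 14.359357789790238 3749
```

View pics/c1.png

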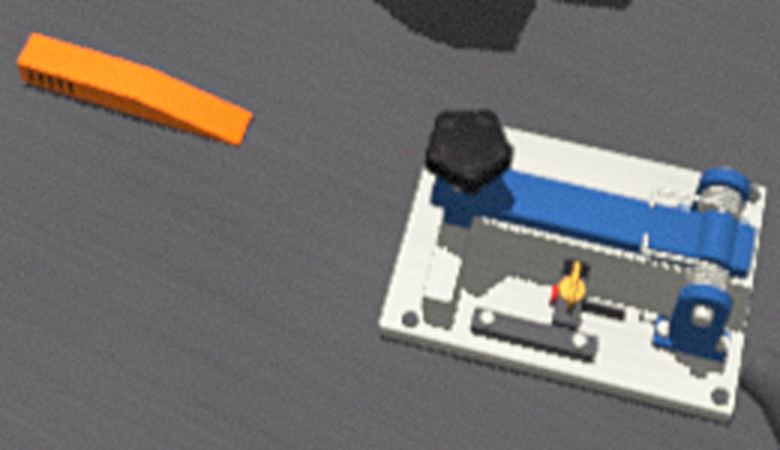

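The crop confirms it: orange wedge with ribs at its blunt end on the left, thin end facing the fixture. In the fixture, the fence is at the front (535,335) and the stop with its red button is at (560,300). Next I'll get the wedge pose with invalid depth filtered out.

```bash
python3 - <<'E'
from m import *
for n in ['scene','top']:
    z=np.load(f'pics/{n}.npz'); im,d=z['im'],z['d']; C=cloud(n,d); hsv=cv2.cvtColor(im,cv2.COLOR_RGB2HSV)
    m=(hsv[...,0]>4)&(hsv[...,0]<20)&(hsv[...,1]>150)&(np.hypot(C[...,0]-575,C[...,1]+167)<120)&(C[...,2]>3)&(C[...,2]<40)
    P=C[m]; print(n,rect(P),m.sum(),np.round(P[P[:,1].argmax()]),np.round(P[P[:,1].argmin()]))
    T=P[P[:,2]>21]; print('flat top',rect(T),np.median(T[:,2]))
    for a,sz in [('orange2',(300,-250)),('orange3',(790,-250))]:
        m=(hsv[...,0]>4)&(hsv[...,0]<20)&(hsv[...,1]>150)&(np.hypot(C[...,0]-sz[0],C[...,1]-sz[1])<160)&(C[...,2]>3)&(C[...,2]<50)
        print(a,rect(C[m]),np.percentile(C[m][:,2],95))
E
```

```text
scene (array([ 577.1, -164. ]), array([177.2,  34.9]), -81.97) 1080 [571. -76.   4.] [ 583. -252.   21.]
flat top (array([ 581.5, -191. ]), array([119.2,  34. ]), -82.14) 23.355148983036067
orange2 (array([ 239.1, -274.2]), array([200. ,  45.4]), -2.5) 36.23664362496459
orange3 (array([ 793. , -253.5]), array([255.1,  51.9]), 28.04) 35.63715311599421
top (array([ 573.8, -165.3]), array([174.8,  32.5]), -81.91) 770 [571. -77.   7.] [ 575. -253.   22.]
flat top (array([ 575.5, -191.3]), array([121.7,  28.4]), -81.91) 23.843266060279678
orange2 (array([ 290.9, -278.2]), array([81.6, 41.6]), -3.21) 37.83849539375943
orange3 (array([ 790.3, -257.5]), array([252.5,  49.3]), 25.73) 37.17559287256813
```

```bash
cat > g.py <<'E'
from h import *
import sys
FO=np.array([553.2,165.6]); FY=102.25   # fixture origin, yaw of its x
def fx(x,y,o=FO,a=FY):
    a=np.radians(a); return o+np.array([x*np.cos(a)-y*np.sin(a),x*np.sin(a)+y*np.cos(a)])
def infx(p,o=FO,a=FY):
    a=np.radians(-a); q=np.array(p)[:2]-o; return np.array([q[0]*np.cos(a)-q[1]*np.sin(a),q[0]*np.sin(a)+q[1]*np.cos(a)])
def state():
    s=readout.sense(); q=np.array(s['ee_rot']); r=R.from_quat([q[1],q[2],q[3],q[0]]); M=r.as_matrix()
    return s,M,np.degrees(np.arctan2(M[1,0],M[0,0]))
def go(x,y,z,yaw=None):
    s,M,yw=state(); d=M.T@(np.array([x,y,z])-np.array(s['eef_pos']))/10
    tw=0 if yaw is None else -(((yaw-yw)+180)%360-180)
    print('shift cm',np.round(d,2),'twist',round(tw,1),'| yaw now',round(yw,2),'t',s['time_s'],'tilt',np.round(M[:,2],3),'fix',np.round(infx(s['eef_pos']),1))
E
python3 -c "
from g import *
go(585.4,-242.7,110,98)"
```

```text
shift cm [ 49.52 -12.96  12.13] twist -81.9 | yaw now 16.09 t 0.9 tilt [ 0. -0. -1.] fix [-568.3  540.6]
```

Call:
step_arm(
  plan="5 -1.3 1.2 -8 100; 10 -2.6 2.4 -16 100; 15 -3.9 3.6 -24 100; 20 -5.2 4.8 -32 100; 25 -6.5 6 -40 100; 30 -7.8 7.2 -48 100; 35 -9.1 8.4 -56 100; 40 -10.4 9.6 -64 100; 45 -11.7 10.8 -72 100; 49.5 -12.9 12.1 -80 100",
)

```text
time_s: 1.9
eef_pos: [565.8, -254.8, 116.5]
ee_rot: [0.0, 0.666, 0.746, 0.0]
force: [-0.7, -1.1, 0.8]
grip_width: 1.001
```

Call:
step_arm(
  plan="0 0 0 0 100; 0 0 0 0 100",
)

```text
time_s: 2.1
eef_pos: [564.2, -255.4, 116.2]
ee_rot: [-0.0, 0.668, 0.744, -0.0]
force: [-0.7, -0.1, 0.0]
grip_width: 1.002
```

```bash
python3 - <<'E'
from g import *
from m import rect
im,d=cams.capture('wrist'); C=cloud('wrist',d); save('w1.png',im)
hsv=cv2.cvtColor(im,cv2.COLOR_RGB2HSV)
m=(hsv[...,0]>4)&(hsv[...,0]<20)&(hsv[...,1]>150)&(d>0)&(np.hypot(C[...,0]-575,C[...,1]+167)<120)&(C[...,2]>3)&(C[...,2]<40)
print(m.sum(),rect(C[m]),np.percentile(C[m][:,2],95),rect(C[m&(C[...,2]>21)]))
print(state()[0]['eef_pos']); go(585.4,-242.7,4,98)
E
```

```text
12608 (array([ 577.4, -191.6]), array([126.9,  28.3]), -82.01) 26.056351656062983 (array([ 578.1, -196.1]), array([117.8,  28.2]), -82.01)
[ 563.71930829 -256.35169064  116.80900785]
shift cm [ 1.13  2.3  11.28] twist -2.0 | yaw now 96.04 t 2.15 tilt [-0. -0. -1.] fix [-414.6   79.2]
```

View pics/w1.png

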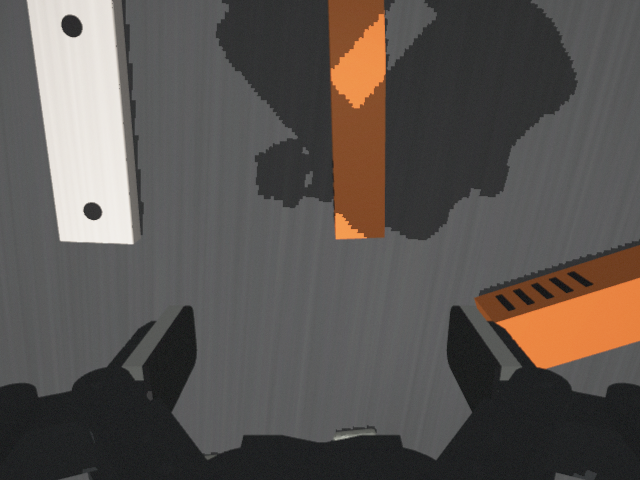

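The wrist view shows the small wedge's blunt end at (360,238), the blank at left (85,130) and the big look-alike at lower right (570,310). I'll go down on the wedge's tail.

Call:
step_arm(
  plan="1 2.2 3 -2 100; 1.1 2.2 6 -2 100; 1.1 2.2 9 -2 100; 1.1 2.2 11.1 -2 100; 1.1 2.2 11.1 -2 100; 1.1 2.2 11.1 -2 60; 1.1 2.2 11.1 -2 30; 1.1 2.2 11.1 -2 0; 1.1 2.2 11.1 -2 0; 1.1 2.2 11.1 -2 0",
  grip_force=80,
)

```text
time_s: 3.15
eef_pos: [585.3, -243.2, 7.1]
ee_rot: [0.001, 0.655, 0.755, 0.0]
force: [-0.8, -0.4, 6.6]
grip_width: 0.305
```

Call:
step_arm(
  plan="0 0 0 0 0; 0 0 0 0 0; 0 0 -1 0 0; 0 0 -2.5 0 0; 0 0 -4 0 0",
)

```text
time_s: 3.65
eef_pos: [584.8, -242.8, 47.3]
ee_rot: [0.0, 0.655, 0.755, 0.0]
force: [0.4, -0.4, -0.1]
grip_width: 0.306
```

```bash
python3 - <<'E'
from g import *
from m import rect
s=state()[0]; print(s['eef_pos'],s['force'],s['grip_width'])
im,d=cams.capture('wrist'); C=cloud('wrist',d); save('w2.png',im)
hsv=cv2.cvtColor(im,cv2.COLOR_RGB2HSV); e=np.array(s['eef_pos'])
m=(hsv[...,0]>4)&(hsv[...,0]<20)&(hsv[...,1]>150)&(d>0)&(np.hypot(C[...,0]-e[0]+5,C[...,1]-e[1]-80)<120)
P=C[m]; print(m.sum(),rect(P),np.round(P[P[:,1].argmax()]),np.round(P[P[:,1].argmin()]),np.percentile(P[:,2],[5,50,95]))
o=fx(-155,50); print(o); go(o[0],o[1],60,102.25)
E
```

```text
[ 584.81932045 -242.82786616   47.30088793] [ 0.38296848 -0.43056284 -0.12465492] 0.306078470486414
28843 (array([ 602.3, -196.1]), array([110.4,  72.6]), -81.54) [ 585. -143.   62.] [ 581. -255.   66.] [64.33753655 67.22364417 68.33820031]
[537.22598386   3.52029489]
shift cm [25.14 -1.35 -1.07] twist -4.2 | yaw now 98.1 t 3.7 tilt [ 0.004 -0.003 -1.   ] fix [-406.8   54.7]
```

Gripped and level. I'll move it to the front of the lane and refine the fixture's pose.

```bash
python3 -c "
from g import *
o=fx(-275,50); go(o[0],o[1],60,102.25)"
```

```text
shift cm [13.17 -0.48 -1.03] twist -4.2 | yaw now 98.1 t 3.7 tilt [ 0.004 -0.003 -1.   ] fix [-406.8   54.7]
```

Call:
step_arm(
  plan="3 -0.1 -1 -1 0; 7 -0.3 -1 -2 0; 11 -0.4 -1 -4.2 0; 13.2 -0.5 -1 -4.2 0; 13.2 -0.5 -1 -4.2 0; 13.2 -0.5 -1 -4.2 0",
)

```text
time_s: 4.3
eef_pos: [561.6, -113.0, 56.5]
ee_rot: [0.001, 0.627, 0.779, 0.0]
force: [0.2, -0.7, -1.1]
grip_width: 0.308
```

```bash
python3 - <<'E'
from g import *
from m import rect
s=state()[0]; e=np.array(s['eef_pos']); print(e,state()[2],infx(e))
for n in ['wrist','top','scene']:
    s=state()[0]; im,d=cams.capture(n); C=cloud(n,d); save(n+'3.png',im); np.savez('pics/'+n+'3',C=C,im=im)
    m=(np.hypot(C[...,0]-551,C[...,1]-180)<165)&(C[...,2]>10)&(C[...,2]<19)&(d>0)
    k,l,st,_=cv2.connectedComponentsWithStats(m.astype(np.uint8)); m=l==1+st[1:,4].argmax()
    print(n,'plate',m.sum(),rect(C[m]),np.median(C[m][:,2]))
    hsv=cv2.cvtColor(im,cv2.COLOR_RGB2HSV); 
    m=(hsv[...,0]>4)&(hsv[...,0]<20)&(hsv[...,1]>150)&(d>0)&(np.hypot(C[...,0]-e[0]+15,C[...,1]-e[1]-80)<120)&(C[...,2]>40)
    P=C[m]; print(n,'wedge',m.sum(),rect(P),np.round(P[P[:,1].argmax()]),np.percentile(P[:,2],[5,95]))
E
```

```text
[ 561.60515752 -113.04619282   56.46157058] 102.32159410800345 [-274.08511407   50.90871917]Traceback (most recent call last):
  File "<stdin>", line 7, in <module>
ValueError: attempt to get argmax of an empty sequence
```

View pics/wrist3.png

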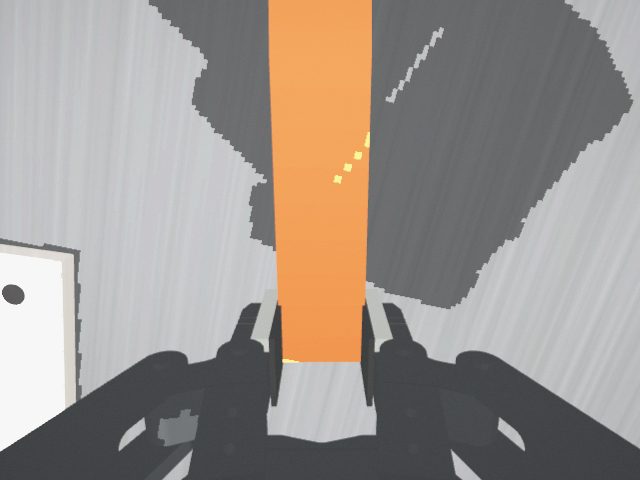

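The wrist view shows the wedge straight between the pads, blunt end at (322,362). The fixture is out of view, so I'll use the fixed cameras.

```bash
python3 - <<'E'
from g import *
from m import rect
e=np.array(state()[0]['eef_pos'])
for n in ['top','scene']:
    im,d=cams.capture(n); C=cloud(n,d); save(n+'3.png',im); np.savez('pics/'+n+'3',C=C,im=im)
    hsv=cv2.cvtColor(im,cv2.COLOR_RGB2HSV); 
    m=(hsv[...,0]>4)&(hsv[...,0]<20)&(hsv[...,1]>150)&(d>0)&(np.hypot(C[...,0]-e[0]+15,C[...,1]-e[1]-80)<120)&(C[...,2]>40)
    P=C[m]; print(n,'wedge',m.sum(),rect(P),np.round(P[P[:,1].argmax()],1),np.percentile(P[:,2],[5,95]))
    q=infx(rect(P)[0]); print('wedge ctr fix',q,'tip-tcp',infx(P[P[:,1].argmax()])-infx(e))
    # knob & foot & stop in fixture coordinates
    L=(C[...,:2]-FO); a=np.radians(-FY); X=L[...,0]*np.cos(a)-L[...,1]*np.sin(a); Y=L[...,0]*np.sin(a)+L[...,1]*np.cos(a); Z=C[...,2]
    m=(abs(X+70)<60)&(abs(Y)<60)&(Z>115)&(Z<135)
    (c,r)=cv2.minEnclosingCircle(np.c_[X[m],Y[m]].astype(np.float32)); print('knob',np.round(c,1),round(r,1),np.median(Z[m]))
    m=(X>-25)&(X<45)&(Y<-8)&(Y>-58)&(Z>26)&(Z<34); print('stop top',m.sum(),np.percentile(X[m],[2,98]) if m.any() else '',np.percentile(Y[m],[2,98]) if m.any() else '')
    m=(X>-70)&(X<60)&(Y<-58)&(Y>-85)&(Z>22)&(Z<28); print('fence',m.sum(),np.percentile(X[m],[2,98]) if m.any() else '',np.percentile(Y[m],[2,98]) if m.any() else '')
    m=(abs(X)<150)&(abs(Y)<105)&(Z>12)&(Z<18); print('plate X',np.percentile(X[m],[.5,99.5]),'Y',np.percentile(Y[m],[.5,99.5]))
E
```

```text
top wedge 280 (array([532. ,  13.8]), array([68.7, 27. ]), -77.93) [537.2  49.5  51.6] [51.575731   68.64312145]
wedge ctr fix [-143.84551531   52.92587009] tip-tcp [164.62815583 -10.75926045]
knob [-70.6   1.8] 29.3 124.8863586535377
stop top 59 [ 4.01121858 23.94521936] [-57.73541899 -25.33545023]
fence 150 [-44.11089871  37.75001284] [-76.5908121  -60.06269502]
plate X [-104.02210368  133.79514259] Y [-87.21632793  91.15552409]
scene wedge 1140 (array([505.7, -40.5]), array([161.5, 120.1]), -74.26) [538.5  51.7  53.4] [50.40563631 74.26927258]
wedge ctr fix [-191.32889161   90.14829579] tip-tcp [166.49868326 -12.48706656]
knob [-69.8  -1.7] 30.2 124.10096976747462
stop top 117 [ 6.47693612 25.23473924] [-57.62986573 -14.55693642]
fence 272 [-59.2232087   38.86473444] [-80.24989936 -62.31808034]
plate X [-102.95829774  134.71560432] Y [-91.77909077  87.41105582]
```

Call:
step_arm(
  plan="0.6 0.1 1 0 0; 1.1 0.1 2 0 0; 1.1 0.1 3 0 0; 1.1 0.1 3.4 0 0; 1.1 0.1 3.4 0 0",
)

```text
time_s: 4.95
eef_pos: [559.5, -101.6, 21.0]
ee_rot: [-0.001, 0.627, 0.779, -0.0]
force: [-0.5, 0.6, 0.5]
grip_width: 0.306
```

Call:
step_arm(
  plan="0.5 0 0 0 0; 1 0 0 0 0; 1.5 0 0 0 0; 2 0 0 0 0; 2.5 0 0 0 0; 3 0 0 0 0; 3.5 0 0 0 0; 3.5 0 0 0 0",
)

```text
time_s: 5.75
eef_pos: [552.8, -67.8, 22.2]
ee_rot: [0.001, 0.627, 0.779, -0.0]
force: [0.7, -2.9, -0.2]
grip_width: 0.305
```

```bash
python3 - <<'E'
from g import *
go(0,0,0); im,d=cams.capture('scene'); save('s4.png',cv2.resize(im[220:380,200:480],(784,448),interpolation=cv2.INTER_CUBIC))
E
```

```text
shift cm [ 18.41 -52.56   2.14] twist 0 | yaw now 102.31 t 5.75 tilt [ 0.001 -0.001 -1.   ] fix [-228.   50.]
```

View pics/s4.png

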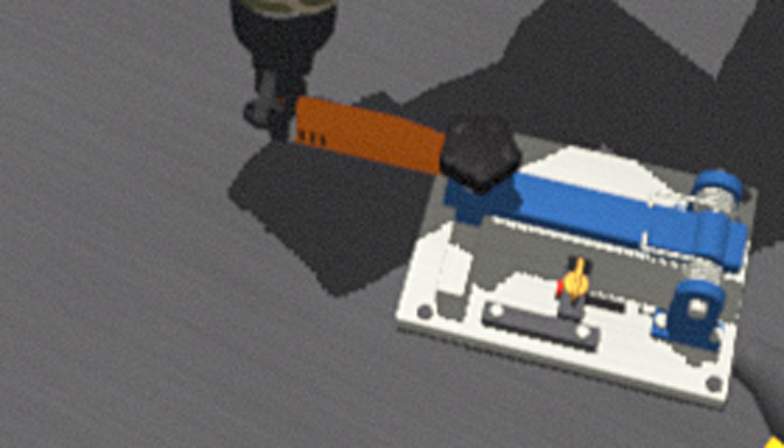

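Scene crop: the wedge is gripped at (300,120) and its tip is entering beneath the foot at (445,165). Pushing on.

Call:
step_arm(
  plan="0.6 0 0 0 0; 1.2 0 0 0 0; 1.8 0 0 0 0; 2.4 0 0 0 0; 3 0 0 0 0; 3.6 0 0 0 0; 4.2 0 0 0 0; 4.8 0 0 0 0",
)

```text
time_s: 6.6
eef_pos: [542.9, -22.1, 22.1]
ee_rot: [0.002, 0.627, 0.779, -0.0]
force: [3.0, -11.4, -1.8]
grip_width: 0.306
```

```bash
python3 -c "
from g import *
go(0,0,0);s=state()[0];print(s['force'],s['wrist_torque'],s['grip_width'])"
```

```text
shift cm [ 13.72 -52.58   2.09] twist 0 | yaw now 102.28 t 6.6 tilt [ 0.002 -0.003 -1.   ] fix [-181.3   49.9]
[  2.98266633 -11.37877981  -1.80927624] [-1.82704948 -0.34507069 -0.03835948] 0.30566277067688263
```

Call:
step_arm(
  plan="0.6 0 0 0 0; 1.2 0 0 0 0; 1.8 0 0 0 0; 2.4 0 0 0 0; 3 0 0 0 0; 3.6 0 0 0 0; 4.1 0 0 0 0; 4.1 0 0 0 0",
)

```text
time_s: 7.4
eef_pos: [533.9, 19.0, 22.1]
ee_rot: [0.001, 0.627, 0.779, 0.0]
force: [2.0, -3.2, -0.0]
grip_width: 0.306
```

```bash
python3 - <<'E'
from g import *
go(0,0,0);s=state()[0];print(s['force'],s['wrist_torque'],s['grip_width'])
im,d=cams.capture('scene'); C=cloud('scene',d); save('s5.png',cv2.resize(im[220:380,200:480],(784,448),interpolation=cv2.INTER_CUBIC))
L=(C[...,:2]-FO); a=np.radians(-FY); X=L[...,0]*np.cos(a)-L[...,1]*np.sin(a); Y=L[...,0]*np.sin(a)+L[...,1]*np.cos(a); Z=C[...,2]
m=(abs(X+66)<40)&(abs(Y)<25)&(Z>115)&(Z<160); print('knob z',np.median(Z[m]),np.percentile(X[m],[2,98]))
im,d=cams.capture('top'); C=cloud('top',d); L=(C[...,:2]-FO);X=L[...,0]*np.cos(a)-L[...,1]*np.sin(a); Y=L[...,0]*np.sin(a)+L[...,1]*np.cos(a);hsv=cv2.cvtColor(im,cv2.COLOR_RGB2HSV)
m=(hsv[...,0]>4)&(hsv[...,0]<17)&(hsv[...,1]>150)&(d>0)&(abs(X)<220)&(abs(Y-50)<30)&(C[...,2]>17)&(C[...,2]<50);print('wedge X',np.percentile(X[m],[1,99]),np.percentile(Y[m],[1,99]),m.sum())
E
```

```text
shift cm [  9.51 -52.57   2.14] twist 0 | yaw now 102.29 t 7.4 tilt [ 0.001 -0.001 -1.   ] fix [-139.1   50. ]
[ 1.96154018 -3.18095106 -0.01334927] [-0.59976353 -0.1507733  -0.02268129] 0.30597878502360565
knob z 140.65925727376558 [-87.8880455  -37.46558357]
wedge X [-19.27534147  25.63389115] [38.03632633 63.76456197] 163
```

View pics/s5.png

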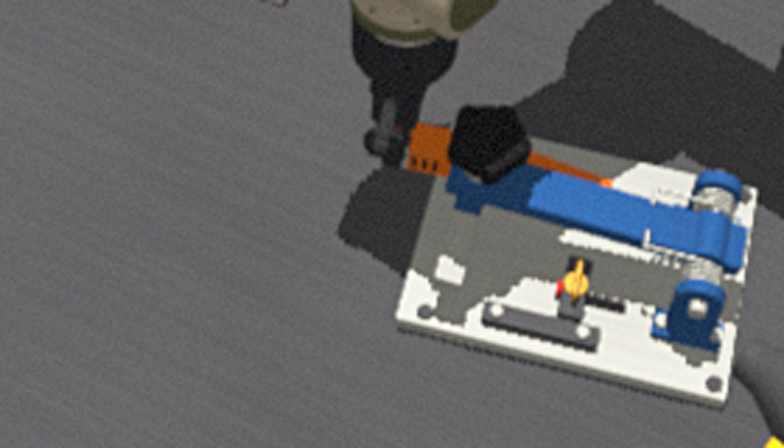

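The arm is propped: the knob has risen 16 mm and the tip is at about x = +26. Releasing and retreating.

Call:
step_arm(
  plan="0 0 0 0 45; 0 0 0 0 60; 0 0 0 0 60; -1 0 0 0 60; -3 0 0 0 60; -6 0 0 0 60; -9 0 -2 0 60; -12 0 -5 0 60; -12 0 -8 0 60",
)

```text
time_s: 8.4
eef_pos: [559.3, -101.7, 102.7]
ee_rot: [0.0, 0.629, 0.778, -0.0]
force: [-0.3, 0.5, 0.8]
grip_width: 0.599
```

```bash
python3 - <<'E'
from g import *
from m import rect
for n in ['top','scene']:
    im,d=cams.capture(n); C=cloud(n,d)
    m=(np.hypot(C[...,0]-425,C[...,1]+204)<90)&(C[...,2]>8)&(C[...,2]<16)&(d>0)
    hsv=cv2.cvtColor(im,cv2.COLOR_RGB2HSV)
    k,l,st,_=cv2.connectedComponentsWithStats(m.astype(np.uint8)); m=l==1+st[1:,4].argmax(); print(n,rect(C[m]),m.sum())
    L=(C[...,:2]-FO); a=np.radians(-FY); X=L[...,0]*np.cos(a)-L[...,1]*np.sin(a); Y=L[...,0]*np.sin(a)+L[...,1]*np.cos(a); Z=C[...,2]
    m=(abs(X+66)<40)&(abs(Y)<25)&(Z>115)&(Z<160); print('knob z',np.median(Z[m]))
    m=(hsv[...,0]>4)&(hsv[...,0]<17)&(hsv[...,1]>150)&(d>0)&(abs(X)<220)&(abs(Y-50)<30)&(C[...,2]>17)&(C[...,2]<50);print('wedge X',np.percentile(X[m],[1,99]),np.percentile(Y[m],[1,99]),m.sum())
go(428,-258,110,93)
E
```

```text
top (array([ 423.3, -206.1]), array([140.,  45.]), -86.29) 855
knob z 141.29411564274713
wedge X [-145.61272557   24.05459307] [37.98397848 64.8113167 ] 626
scene (array([ 431.3, -244.1]), array([59.2, 45. ]), -88.75) 177
knob z 140.91447716653258
wedge X [-146.57926991   22.27511068] [32.82664672 62.2470425 ] 430
shift cm [-12.64 -16.32  -0.49] twist 9.2 | yaw now 102.2 t 8.5 tilt [ 0.007 -0.002 -1.   ] fix [-261.2   48.9]
```

Call:
step_arm(
  plan="-3.2 -4 0 2 100; -6.3 -8.2 0 4 100; -9.5 -12.2 0 6 100; -12.6 -16.3 0 8.5 100; -12.6 -16.3 0 8.5 100; -12.6 -16.3 0 8.5 100",
)

```text
time_s: 9.1
eef_pos: [425.7, -256.5, 101.4]
ee_rot: [-0.0, 0.684, 0.729, 0.0]
force: [0.9, 0.7, 0.2]
grip_width: 0.997
```

```bash
python3 - <<'E'
from g import *
from m import rect
im,d=cams.capture('wrist'); C=cloud('wrist',d); hsv=cv2.cvtColor(im,cv2.COLOR_RGB2HSV)
m=(np.hypot(C[...,0]-425,C[...,1]+204)<100)&(C[...,2]>6)&(C[...,2]<18)&(d>0)&(hsv[...,1]<60)
k,l,st,_=cv2.connectedComponentsWithStats(m.astype(np.uint8)); m=l==1+st[1:,4].argmax(); P=C[m]
c,s,a=rect(P); print(c,s,a,m.sum(),np.percentile(P[:,2],[5,95]),P[:,1].min())
yaw=a%180; u=np.array([np.cos(np.radians(yaw)),np.sin(np.radians(yaw))]); tail=c-u*s[0]/2; print('tail',tail)
t=tail+16*u; go(t[0],t[1],3,yaw)
E
```

```text
[ 426.3 -206.2] [140.4  45.2] -86.12 22385 [11.36386944 13.62027293] -277.18881725374933
tail [ 431.05022544 -276.23909878]
shift cm [-0.5   0.32  9.84] twist -0.1 | yaw now 93.76 t 9.15 tilt [-0.     0.001 -1.   ] fix [-384.7  213.2]
```

Call:
step_arm(
  plan="-0.5 0.3 3 0 100; -0.5 0.3 6 0 90; -0.5 0.3 8.5 0 80; -0.5 0.3 9.8 0 65; -0.5 0.3 9.8 0 62; -0.5 0.3 9.8 0 62",
)

```text
time_s: 9.75
eef_pos: [430.6, -260.4, 4.5]
ee_rot: [0.0, 0.683, 0.73, 0.0]
force: [-0.6, -0.5, 0.4]
grip_width: 0.62
```

Call:
step_arm(
  plan="0 0 0.3 0 62; 0 0 0.3 0 62",
)

```text
time_s: 9.95
eef_pos: [430.2, -260.7, 1.4]
ee_rot: [0.001, 0.683, 0.73, -0.0]
force: [-0.3, 0.0, -0.9]
grip_width: 0.617
```

Call:
step_arm(
  plan="0 0 0.2 0 62; 0 0 0.3 0 62; 0 0 0.3 0 62",
)

```text
time_s: 10.25
eef_pos: [429.8, -260.5, -2.2]
ee_rot: [-0.0, 0.683, 0.73, 0.0]
force: [0.4, -0.3, 1.1]
grip_width: 0.62
```

Call:
step_arm(
  plan="0 0 0 0 55; 0 0 0 0 40; 0 0 0 0 40; 0 0 0 0 40",
  grip_force=100,
)

```text
time_s: 10.65
eef_pos: [430.0, -260.7, -1.5]
ee_rot: [0.0, 0.683, 0.73, -0.0]
force: [-2.7, 2.3, 9.1]
grip_width: 0.493
```

Call:
step_arm(
  plan="0 0 -1 0 40; 0 0 -3 0 40; 0 0 -5.5 0 40; 0 0 -5.5 0 40",
)

```text
time_s: 11.05
eef_pos: [431.1, -261.6, 55.6]
ee_rot: [0.003, 0.683, 0.73, -0.0]
force: [-0.3, 0.0, -2.9]
grip_width: 0.498
```

```bash
python3 - <<'E'
from g import *
from m import rect
print(state()[0]['eef_pos'],state()[0]['force'])
im,d=cams.capture('wrist'); C=cloud('wrist',d); hsv=cv2.cvtColor(im,cv2.COLOR_RGB2HSV); save('w6.png',im)
m=(np.hypot(C[...,0]-425,C[...,1]+204)<100)&(C[...,2]>45)&(C[...,2]<90)&(d>0)&(hsv[...,1]<60)&(abs(C[...,0]-426)<30)&(hsv[...,2]>100)
P=C[m]; print(rect(P),m.sum()); A=np.c_[P[:,:2]-P[:,:2].mean(0),np.ones(len(P))]; print(np.linalg.lstsq(A,P[:,2],rcond=None)[0])
o=fx(-225,-37); go(o[0],o[1],54,102.25)
E
```

```text
[ 431.07031652 -261.63606945   55.61441209] [-0.26774822  0.04628906 -2.90154761]
(array([ 424. , -219.7]), array([116.4,  60.3]), -86.45) 53824
[-4.59666421e-03 -1.55473491e-02  6.75168203e+01]
shift cm [ 2.004e+01  2.205e+01 -1.000e-02] twist -8.5 | yaw now 93.79 t 11.1 tilt [ 0.002 -0.002 -1.   ] fix [-390.8  210.5]
```

Call:
step_arm(
  plan="2 3.5 0 -1.5 40; 5 7 0 -3 40; 9 11 0 -4.5 40; 13 15 0 -6 40; 17 19 0 -7.5 40; 20 22.1 0 -8.5 40; 20 22.1 0 -8.5 40; 20 22.1 0 -8.5 40; 20 22.1 0 -8.5 40",
)

```text
time_s: 12.0
eef_pos: [636.1, -47.0, 51.6]
ee_rot: [-0.001, 0.628, 0.779, -0.001]
force: [-0.8, -1.2, -3.2]
grip_width: 0.501
```

```bash
cat > b.py <<'E'
from g import *
from m import rect
def blank(n,zlo,zhi):
    im,d=cams.capture(n); C=cloud(n,d); hsv=cv2.cvtColor(im,cv2.COLOR_RGB2HSV)
    L=(C[...,:2]-FO); a=np.radians(-FY); X=L[...,0]*np.cos(a)-L[...,1]*np.sin(a); Y=L[...,0]*np.sin(a)+L[...,1]*np.cos(a); Z=C[...,2]
    m=(X>-260)&(X<20)&(abs(Y+38)<32)&(Z>zlo)&(Z<zhi)&(hsv[...,1]<70)&(hsv[...,2]>60)&(d>0)
    k,l,st,_=cv2.connectedComponentsWithStats(m.astype(np.uint8)); m=l==1+st[1:,4].argmax()
    print(n,m.sum(),'X',np.round(np.percentile(X[m],[1,99]),1),'Y',np.round(np.percentile(Y[m],[2,98]),1),'rect',rect(np.c_[X[m],Y[m]]),'z',np.round(np.percentile(Z[m],[5,95]),1)); return im,d,X,Y,Z
if __name__=='__main__':
    go(0,0,0); print(state()[0]['force'])
    z=state()[0]['eef_pos'][2]
    for n in ['top','scene']: blank(n,z+6,z+20)
    blank('wrist',z+6,z+22)
E
python3 b.py
```

```text
shift cm [ 18.11 -61.15   5.31] twist 0 | yaw now 102.27 t 12.0 tilt [-0.002  0.    -1.   ] fix [-225.4  -35.9]
[-0.81772562 -1.19336889 -3.17538411]
top 100 X [-82.  -62.2] Y [-69.8 -37.4] rect (array([-72.1, -52.7]), array([34.2, 19.9]), -89.49) z [57.9 65.2]
scene 1185 X [-216.8 -101. ] Y [-60.  -15.2] rect (array([-159.3,  -36.9]), array([119.5,  59.5]), 2.54) z [60. 67.]
wrist 53690 X [-240.2 -127.4] Y [-57.9 -14.5] rect (array([-184.6,  -37.9]), array([116.4,  63.9]), 0.1) z [65.  67.2]
```

Call:
step_arm(
  plan="0.3 0 1 0 40; 0.7 0 2 0 40; 0.7 0 3 0 40; 0.7 0 3.4 0 40; 0.7 0 3.5 0 40; 0.7 0 3.5 0 40",
)

```text
time_s: 12.75
eef_pos: [635.8, -39.6, 17.8]
ee_rot: [0.0, 0.627, 0.779, -0.0]
force: [-0.2, -0.7, -2.6]
grip_width: 0.491
```

Call:
step_arm(
  plan="0 0 0.1 0 40; 0 0 0.1 0 40",
)

```text
time_s: 12.95
eef_pos: [635.8, -39.6, 17.1]
ee_rot: [0.0, 0.627, 0.779, 0.0]
force: [-0.5, -0.5, -2.5]
grip_width: 0.497
```

Call:
step_arm(
  plan="1 0 0 0 40; 2 0 0 0 40; 3 0 0 0 40; 4 0 0 0 40; 4.5 0 0 0 40; 4.5 0 0 0 40",
)

```text
time_s: 13.55
eef_pos: [625.9, 5.4, 16.8]
ee_rot: [-0.0, 0.627, 0.779, -0.0]
force: [0.4, -1.1, -2.6]
grip_width: 0.491
```

Call:
step_arm(
  plan="0 0 0.1 0 40; 0 0 0.2 0 40; 0 0 0.2 0 40",
)

```text
time_s: 13.85
eef_pos: [626.1, 4.0, 14.5]
ee_rot: [-0.0, 0.628, 0.779, -0.0]
force: [0.4, 0.2, -3.0]
grip_width: 0.494
```

```bash
python3 - <<'E'
from b import *
go(0,0,0);print(state()[0]['force'])
z=state()[0]['eef_pos'][2]
im,*_=blank('scene',z+8,z+20); save('s7.png',cv2.resize(im[220:380,200:480],(784,448),interpolation=cv2.INTER_CUBIC))
E
```

```text
shift cm [ 12.9  -61.26   1.48] twist 0 | yaw now 102.26 t 13.85 tilt [-0.  0. -1.] fix [-173.3  -36.9]
[ 0.39177683  0.19116928 -3.0425243 ]
scene 745 X [-163.1  -84.7] Y [-61.4 -16.4] rect (array([-124.3,  -42. ]), array([80.4, 55.9]), -0.62) z [23.6 30.3]
```

View pics/s7.png

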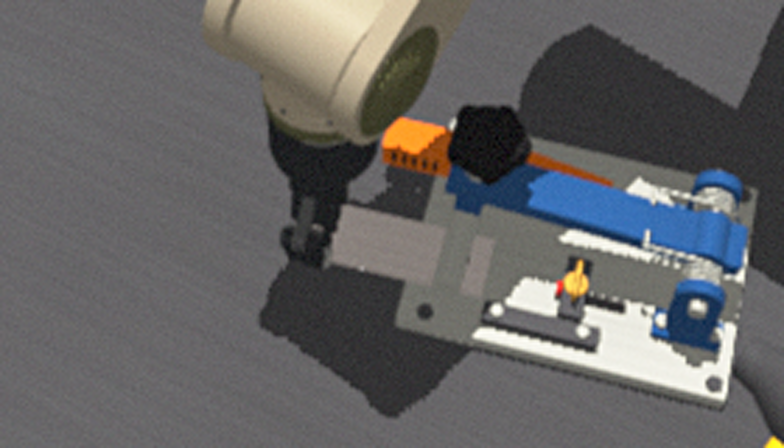

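The crop shows the blank passing under the foot with its lead at (490,265), just short of the fence's front end. The wedge is still propping the arm.

Call:
step_arm(
  plan="1 0 0 0 40; 2 0 0 0 40; 3 0 0 0 40; 3.1 0 0 0 40; 3.1 0 0.1 0 40; 3.1 0 0.2 0 40; 3.1 0 0.2 0 40",
)

```text
time_s: 14.6
eef_pos: [619.7, 34.8, 13.3]
ee_rot: [-0.0, 0.627, 0.779, 0.0]
force: [-1.8, 2.3, 3.6]
grip_width: 0.498
```

Call:
step_arm(
  plan="0 0.1 0 0 40; 0 0.2 0 0 40; 0 0.25 0 0 40; 0 0.25 0 0 40",
)

```text
time_s: 15.0
eef_pos: [622.0, 34.8, 13.2]
ee_rot: [0.0, 0.627, 0.779, -0.0]
force: [-3.4, -0.1, 5.2]
grip_width: 0.495
```

```bash
python3 - <<'E'
from b import *
go(0,0,0);s=state()[0];print(s['force'],s['wrist_torque'])
E
```

```text
shift cm [  9.84 -61.52   1.33] twist 0 | yaw now 102.29 t 15.0 tilt [-0. -0. -1.] fix [-142.4  -39.5]
[-3.35299805 -0.10083702  5.16131141] [0.12755785 0.62887101 0.08593831]
```

Call:
step_arm(
  plan="0 0.1 0 0 40; 0 0.1 0 0 40",
)

```text
time_s: 15.2
eef_pos: [623.0, 35.0, 13.2]
ee_rot: [0.0, 0.627, 0.779, -0.0]
force: [-3.1, -0.7, 5.2]
grip_width: 0.488
```

```bash
python3 - <<'E'
from b import *
go(0,0,0);s=state()[0];print(s['force'],s['wrist_torque'])
for n in ['top','scene']:
    im,d,X,Y,Z=blank(n,22,32)
    m=(X>-60)&(X<0)&(Y<-10)&(Y>-58)&(Z>24)&(Z<30); print('lead part',m.sum(),np.percentile(X[m],[2,98]),np.percentile(Y[m],[2,98]),np.median(Z[m]))
E
```

```text
shift cm [  9.84 -61.62   1.33] twist 0 | yaw now 102.28 t 15.2 tilt [-0.    -0.001 -1.   ] fix [-142.5  -40.5]
[-3.14335595 -0.65981616  5.22875627] [0.08986456 0.61347527 0.09148377]
top 98 X [-27.1  18.5] Y [-69.7 -34.6] rect (array([ -1.9, -55.9]), array([46.1, 38.6]), -17.25) z [22.5 30.5]
lead part 16 [-25.19825409  -6.5188413 ] [-57.36030414 -31.39421895] 27.54510732612806
scene 538 X [-62.6  18. ] Y [-68.2 -19.4] rect (array([-21.6, -43. ]), array([82.9, 53. ]), -0.68) z [23.2 30.2]
lead part 310 [-59.04648133 -17.85841215] [-56.85671499 -19.37066758] 26.56837094614267
```

Call:
step_arm(
  plan="0 0.1 0 0 40; 0 0.1 0 0 40",
)

```text
time_s: 15.5
eef_pos: [623.6, 35.1, 13.2]
ee_rot: [-0.0, 0.627, 0.779, -0.001]
force: [-5.3, -1.6, 7.1]
grip_width: 0.494
```

Call:
step_arm(
  plan="0 0.1 0 0 40; 0 0.1 0 0 40",
)

```text
time_s: 15.7
eef_pos: [623.9, 35.1, 13.1]
ee_rot: [-0.001, 0.627, 0.779, -0.001]
force: [-9.1, -2.1, 9.2]
grip_width: 0.494
```

Call:
step_arm(
  plan="0 0.1 0 0 40; 0 0.1 0 0 40",
)

```text
time_s: 15.9
eef_pos: [624.2, 35.1, 13.0]
ee_rot: [-0.001, 0.627, 0.779, -0.002]
force: [-12.2, -4.2, 11.5]
grip_width: 0.492
```

Call:
step_arm(
  plan="0 -0.15 -0.1 0 40; 0 -0.15 -0.15 0 40; 0 -0.15 -0.15 0 52; 0 -0.15 -0.15 0 58; 0 -0.15 -0.15 0 62; -1 -0.15 -0.15 0 62; -3 -0.15 -0.15 0 62; -5.5 -0.15 -0.2 0 40; -5.5 -0.15 -0.5 0 10; -5.5 -0.15 -0.5 0 0",
)

```text
time_s: 16.9
eef_pos: [636.5, -18.7, 18.3]
ee_rot: [0.0, 0.628, 0.778, 0.0]
force: [0.3, 0.4, -0.1]
grip_width: 0.113
```

Call:
step_arm(
  plan="0 0 0 0 0; 0 0 0 0 0; 0 0 0 0 0; 0 0 0 0 0",
)

```text
time_s: 17.3
eef_pos: [636.1, -17.6, 17.8]
ee_rot: [-0.0, 0.627, 0.779, -0.0]
force: [-0.0, -0.6, 0.3]
grip_width: 0.002
```

```bash
python3 - <<'E'
from b import *
go(0,0,0);s=state()[0];print(s['force'],s['grip_width'])
for n in ['top','scene','wrist']:
    im,d,X,Y,Z=blank(n,22,32); save(n+'8.png',im)
    m=(X>-180)&(X<-95)&(Y<0)&(Y>-70)&(Z>21)&(Z<33); print('tail part',m.sum(),rect(np.c_[X[m],Y[m]]),np.percentile(X[m],[1,99]),np.percentile(Y[m],[1,99]))
E
```

```text
shift cm [ 15.28 -61.77   1.78] twist 0 | yaw now 102.32 t 17.3 tilt [-0.  0. -1.] fix [-196.6  -42.1]
[-0.03662643 -0.5522562   0.33661434] 0.0018324739478348285
top 223 X [-58.   18.4] Y [-69.7 -30.6] rect (array([-19.9, -48.9]), array([78.7, 42.1]), -0.44) z [22.7 30.6]Traceback (most recent call last):
  File "<stdin>", line 5, in <module>
    return _quantile_unchecked(
        a, q, axis, out, overwrite_input, method, keepdims, weights)
    return _ureduce(a,
                    func=_quantile_ureduce_func,
    ...<5 lines>...
                    overwrite_input=overwrite_input,
                    method=method)
    r = func(a, **kwargs)
    result = _quantile(arr,
                       quantiles=q,
    ...<2 lines>...
                       out=out,
                       weights=wgt)
    slices_having_nans = np.isnan(arr[-1, ...])
                                  ~~~^^^^^^^^^
IndexError: index -1 is out of bounds for axis 0 with size 0
```

```bash
python3 - <<'E'
from b import *
for n in ['scene','wrist']:
    im,d,X,Y,Z=blank(n,20,34); save(n+'8.png',im)
    m=(X>-180)&(X<-95)&(Y<0)&(Y>-70)&(Z>20)&(Z<34); print('tail part',m.sum(),rect(np.c_[X[m],Y[m]]) if m.sum()>9 else '')
E
```

```text
scene 705 X [-156.1  -85.1] Y [-66.  -21.2] rect (array([-120.6,  -43. ]), array([72.9, 48.9]), 1.38) z [22.  29.5]
tail part 608 (array([-126.4,  -44. ]), array([62.5, 48.4]), -0.71)
wrist 32071 X [-158.   -97.1] Y [-63.2 -20.3] rect (array([-127.7,  -41.8]), array([63.3, 45.4]), 1.04) z [26.4 28.6]
tail part 32109 (array([-127.7,  -41.8]), array([63.3, 45.4]), 1.04)
```

View pics/wrist8.png

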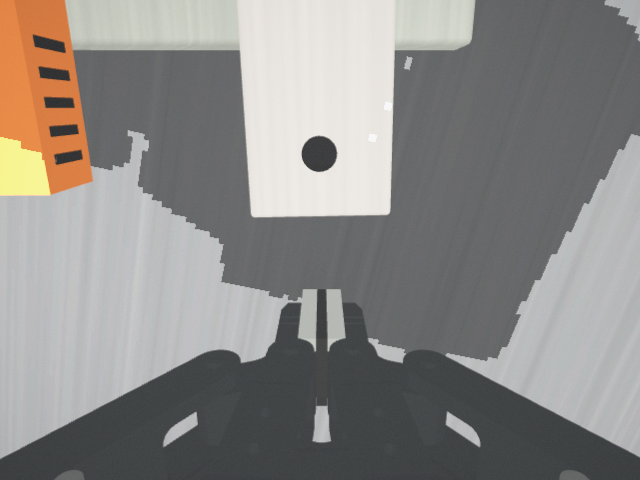

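The wrist view shows the blank's tail at (320,215), turned about 1° with the tail towards the fence; the wedge tail is at (45,190). I'll push slightly to the +y side of centre so it turns square as it goes home.

Call:
step_arm(
  plan="0 -0.6 0 0 0; 1 -0.6 0 0 0; 2 -0.6 0 0 0; 2.6 -0.6 0 0 0; 2.9 -0.6 0 0 0; 3.2 -0.6 0 0 0; 3.5 -0.6 0 0 0; 3.8 -0.6 0 0 0; 3.8 -0.6 0 0 0",
)

```text
time_s: 18.35
eef_pos: [622.1, 18.2, 17.8]
ee_rot: [-0.0, 0.627, 0.779, 0.0]
force: [0.5, 0.0, -0.2]
grip_width: 0.002
```

```bash
python3 - <<'E'
from b import *
go(0,0,0);s=state()[0];print(s['force'],s['wrist_torque'])
blank('wrist',20,34)
E
```

```text
shift cm [ 11.47 -61.17   1.78] twist 0 | yaw now 102.3 t 18.35 tilt [-0.  0. -1.] fix [-158.7  -36.1]
[ 0.50399166  0.04915484 -0.24903846] [ 0.00346522 -0.04154395  0.05824775]
wrist 27329 X [-152.3  -85.3] Y [-63.1 -20.2] rect (array([-119. ,  -41.8]), array([68.8, 45.3]), 1.23) z [26.4 28.6]
```

Call:
step_arm(
  plan="0.25 0 0 0 0; 0.5 0 0 0 0; 0.75 0 0 0 0; 1.0 0 0 0 0; 1.2 0 0 0 0; 1.2 0 0 0 0",
)

```text
time_s: 19.0
eef_pos: [619.5, 30.0, 17.8]
ee_rot: [-0.0, 0.627, 0.779, 0.0]
force: [0.7, -0.4, 0.1]
grip_width: 0.003
```

```bash
cat > c.py <<'E'
from b import *
go(0,0,0);s=state()[0];print(s['force'],s['wrist_torque'])
blank('wrist',20,34)
im,d,X,Y,Z=blank('scene',20,34)
save('btn.png',im)
m=(X>-60)&(X<2)&(Y<-10)&(Y>-58)&(Z>23)&(Z<31); print('lead',m.sum(),rect(np.c_[X[m],Y[m]]),np.percentile(X[m],[1,99]))
hsv=cv2.cvtColor(im,cv2.COLOR_RGB2HSV); r=((hsv[...,0]<4)|(hsv[...,0]>174))&(hsv[...,1]>150)&(abs(X)<30)&(abs(Y+38)<30); print('red px',r.sum())
E
python3 c.py
```

```text
shift cm [ 10.27 -61.17   1.79] twist 0 | yaw now 102.3 t 19.0 tilt [-0.  0. -1.] fix [-146.6  -36. ]
[ 0.67093903 -0.36222706  0.09689093] [ 0.00721629  0.01641967 -0.03532308]
wrist 20597 X [-140.4  -86.7] Y [-63.2 -20.3] rect (array([-113.5,  -41.8]), array([55.5, 45.4]), 1.5) z [26.4 28.7]
scene 781 X [-62.3  17.7] Y [-67.7 -19.1] rect (array([-21.6, -42.9]), array([82.8, 53.8]), -0.32) z [22.2 29.9]
lead 480 (array([-29.2, -37.2]), array([62. , 41.4]), 0.78) [-59.12792734   1.25680688]
red px 0
```

Call:
step_arm(
  plan="0.1 0 0 0 0; 0.2 0 0 0 0; 0.3 0 0 0 0; 0.4 0 0 0 0; 0.4 0 0 0 0",
)

```text
time_s: 19.6
eef_pos: [619.1, 31.4, 17.9]
ee_rot: [0.001, 0.627, 0.779, -0.001]
force: [0.9, -12.0, -0.4]
grip_width: 0.002
```

Call:
step_arm(
  plan="0.1 0 0 0 0; 0.2 0 0 0 0; 0.2 0 0 0 0",
)

```text
time_s: 19.9
eef_pos: [619.1, 31.6, 18.2]
ee_rot: [0.003, 0.627, 0.779, -0.002]
force: [1.2, -20.9, 0.5]
grip_width: 0.002
```

```bash
python3 c.py; python3 - <<'E'
import cv2
a=cv2.imread('pics/btn.png')
cv2.imwrite('pics/c9.png',cv2.resize(a[265:365,330:470],(784,560),interpolation=cv2.INTER_CUBIC))
E
```

```text
shift cm [ 10.09 -61.17   1.73] twist 0 | yaw now 102.28 t 19.9 tilt [ 0.002 -0.006 -1.   ] fix [-145.  -36.]
[  1.19029994 -20.90397993   0.54726395] [-3.5011352  -0.10292881  0.03911468]
wrist 19526 X [-138.5  -87.3] Y [-63.1 -20.2] rect (array([-112.9,  -41.8]), array([53. , 45.2]), 1.41) z [26.7 28.9]
scene 804 X [-62.4  17.8] Y [-68.2 -18.8] rect (array([-22.4, -43.2]), array([83.1, 54.6]), 1.67) z [22.3 30. ]
lead 478 (array([-29.1, -37.3]), array([61.9, 41.1]), 0.41) [-59.29481868   1.2610643 ]
red px 0
```

View pics/c9.png

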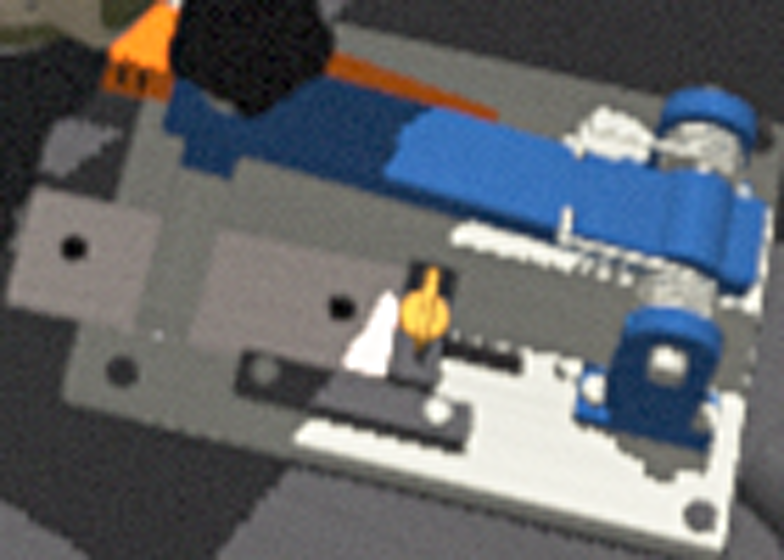

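The crop shows the blank's lead at the stop (390,270), beside the fence, with the button covered. The 21 N contact force says it is home. I'll check its squareness.

```bash
cat > y.py <<'E'
from b import *
def fit(n,zlo,zhi,x0,x1):
    im,d=cams.capture(n); C=cloud(n,d); hsv=cv2.cvtColor(im,cv2.COLOR_RGB2HSV)
    L=(C[...,:2]-FO); a=np.radians(-FY); X=L[...,0]*np.cos(a)-L[...,1]*np.sin(a); Y=L[...,0]*np.sin(a)+L[...,1]*np.cos(a); Z=C[...,2]
    m=(X>x0)&(X<x1)&(abs(Y+40)<27)&(Z>zlo)&(Z<zhi)&(hsv[...,1]<70)&(d>0)
    xs=np.arange(x0,x1,3.); hi=[];lo=[]
    for x in xs:
        q=m&(abs(X-x)<3); hi.append(np.percentile(Y[q],99) if q.sum()>20 else np.nan); lo.append(np.percentile(Y[q],1) if q.sum()>20 else np.nan)
    for v in (hi,lo):
        v=np.array(v); k=~np.isnan(v)
        if k.sum()>3: p=np.polyfit(xs[k],v[k],1); print(n,'edge yaw deg',round(np.degrees(p[0]),2),'y at -100:',round(np.polyval(p,-100),1),k.sum())
    # plate front edge
    e=[]; ys=np.arange(-85,-65,2.)
    for y in ys:
        q=(abs(Y-y)<1.5)&(Z>11)&(Z<19)&(X<-80)&(X>-125); e.append(np.percentile(X[q],1) if q.sum()>20 else np.nan)
    print(n,'front edge',np.round(e,1))
if __name__=='__main__':
    fit('wrist',23,32,-133,-90); fit('scene',23,32,-130,-90)
E
python3 y.py
```

```text
wrist edge yaw deg 1.39 y at -100: -19.5 15
wrist edge yaw deg 1.37 y at -100: -63.3 15
wrist front edge [-105.9 -105.9 -106.1 -106.1 -106.  -106.  -106.  -106.  -106.  -105.9]
scene edge yaw deg 0.92 y at -100: -20.9 14
scene edge yaw deg 0.13 y at -100: -64.9 14
scene front edge [nan nan nan nan nan nan nan nan nan nan]
```

Yaw is about 1.4°, within limits but improvable. I'll regrip the very tail, squarely centred in the lane, to straighten it.

Call:
step_arm(
  plan="-1 0 0 0 0; -3 0.2 0 0 20; -4.5 0.4 0 0 50; -4.5 0.4 0.2 0 68; -4.5 0.4 0.45 0 68; -4.5 0.4 0.45 0 68; -4.5 0.4 0.45 0 68",
  grip_force=30,
)

```text
time_s: 20.8
eef_pos: [631.6, -7.0, 13.1]
ee_rot: [-0.0, 0.627, 0.779, -0.0]
force: [0.1, 0.4, -1.1]
grip_width: 0.683
```

```bash
python3 y.py; python3 -c "
from g import *
o=fx(-142,-40); go(o[0],o[1],13.5,102.25);print(state()[0]['grip_width'],state()[0]['eef_pos'])"
```

```text
wrist edge yaw deg 1.5 y at -100: -19.6 15
wrist edge yaw deg 1.5 y at -100: -63.4 15
wrist front edge [-106.5 -106.4 -106.4 -106.4 -106.4 -106.3 -106.3 -106.3 -106.4 -106.4]
scene edge yaw deg 0.73 y at -100: -21.4 14
scene edge yaw deg 0.68 y at -100: -65.3 14
scene front edge [nan nan nan nan nan nan nan nan nan nan]
shift cm [ 4.35 -0.01 -0.01] twist 0.1 | yaw now 102.32 t 20.9 tilt [ 0.  0. -1.] fix [-185.5  -40.1]
0.6793165837333052 [631.77391626  -7.13596396  13.36481754]
```

Call:
step_arm(
  plan="1.5 0 0 0 68; 3 0 0 0 68; 4 0 0 0 68; 4.3 0 0 0 68; 4.3 0 0 0 60; 4.3 0 0 0 52; 4.3 0 0 0 45; 4.3 0 0 0 45; 4.3 0 0 0 45",
)

```text
time_s: 21.8
eef_pos: [622.8, 34.2, 13.5]
ee_rot: [0.0, 0.627, 0.779, 0.0]
force: [-0.4, 1.5, 3.6]
grip_width: 0.497
```

Call:
step_arm(
  plan="0.1 0 0 0 45; 0.2 0 0 0 45; 0.2 0 0 0 45",
)

```text
time_s: 22.1
eef_pos: [622.8, 35.0, 13.6]
ee_rot: [0.001, 0.627, 0.779, -0.0]
force: [1.3, -6.0, 3.2]
grip_width: 0.5
```

```bash
python3 y.py; python3 -c "
from g import *
go(0,0,0);s=state()[0];print(s['force'],s['grip_width'],s['eef_pos'])"
```

```text
wrist edge yaw deg -4.16 y at -100: -19.1 15
wrist edge yaw deg 3.77 y at -100: -62.4 15
wrist front edge [-105.7 -105.8 -105.7 -105.7 -105.7 -105.8 -105.8 -105.8 -105.6 -105.8]
scene edge yaw deg -2.14 y at -100: -20.7 14
scene edge yaw deg 1.28 y at -100: -63.9 14
scene front edge [nan nan nan nan nan nan nan nan nan nan]
shift cm [  9.82 -61.6    1.29] twist 0 | yaw now 102.28 t 22.2 tilt [ 0.001 -0.002 -1.   ] fix [-142.3  -40.3]
[ 0.01410181 -6.22202922  3.1205405 ] 0.49994024369862544 [622.75713662  35.05458722  13.63052202]
```

Call:
step_arm(
  plan="0 0 0 0 52; 0 0 0 0 58; 0 0 0 0 64; 0 0 0 0 66; -1 0 0 0 66; -3 0 0 0 66; -4.5 0 0 0 66; -5 0 0 0 66; -5 0 0 0 66",
)

```text
time_s: 23.1
eef_pos: [632.9, -13.3, 13.2]
ee_rot: [-0.0, 0.628, 0.778, 0.0]
force: [-0.7, 0.0, 0.2]
grip_width: 0.661
```

```bash
python3 y.py; python3 c.py;  python3 -c "
from g import *
o=fx(-142,50); go(o[0],o[1],22,102.25)"
```

```text
wrist edge yaw deg 0.5 y at -100: -18.6 15
wrist edge yaw deg 0.54 y at -100: -62.3 15
wrist front edge [-105.6 -105.6 -105.5 -105.6 -105.6 -105.6 -105.6 -105.7 -105.7 -105.6]
scene edge yaw deg 0.53 y at -100: -19.9 14
scene edge yaw deg 0.28 y at -100: -63.9 14
scene front edge [nan nan nan nan nan nan nan nan nan nan]
shift cm [ 14.66 -61.56   1.34] twist 0 | yaw now 102.29 t 23.2 tilt [-0.  0. -1.] fix [-190.6  -40. ]
[0.71662089 0.71311575 0.3354662 ] [-0.04638334 -0.04498799 -0.01217202]
wrist 25223 X [-133.9  -91.5] Y [-62.  -19.2] rect (array([-112.8,  -40.6]), array([45.4, 43.8]), -89.72) z [26.4 28.6]
scene 827 X [-62.3  18.2] Y [-68.8 -18.7] rect (array([-22.2, -43.2]), array([83. , 54.5]), 1.49) z [22.3 30.1]
lead 496 (array([-28.9, -37.6]), array([61.4, 41.1]), 0.6) [-59.01235924   1.11810192]
red px 0
shift cm [ 4.84 -9.   -0.87] twist 0.1 | yaw now 102.33 t 23.3 tilt [-0.  0. -1.] fix [-190.3  -40.1]
```

The blank is now square (0.5°), with y ≈ -40 and its tail at -134 to -135, which matches the stop at +5. Now the wedge.

Call:
step_arm(
  plan="0 -4.5 -0.5 0 66; 0 -9 -0.9 0 66; 0 -9 -0.9 0 66; 2 -9 -0.9 0 66; 4 -9 -0.9 0 66; 4.9 -9 -0.9 0 66; 4.9 -9 -0.9 0 66; 4.9 -9 -0.9 0 40; 4.9 -9 -0.9 0 10; 4.9 -9 -0.9 0 10",
  grip_force=80,
)

```text
time_s: 24.3
eef_pos: [534.8, 15.6, 22.7]
ee_rot: [0.0, 0.628, 0.779, 0.0]
force: [-0.7, -0.3, 3.5]
grip_width: 0.306
```

Call:
step_arm(
  plan="0 0 0 0 10; 0 0 0 0 10; -0.4 0 0 0 10; -0.8 0 0 0 10; -1.2 0 0 0 10; -1.6 0 0 0 10; -2 0 0 0 10",
)

```text
time_s: 25.0
eef_pos: [538.3, -2.2, 22.2]
ee_rot: [-0.001, 0.628, 0.779, 0.001]
force: [-2.2, 8.6, 5.0]
grip_width: 0.307
```

```bash
cat > k.py <<'E'
from b import *
go(0,0,0);s=state()[0];print(s['force'],s['grip_width'],s['eef_pos'])
im,d=cams.capture('scene'); C=cloud('scene',d)
L=(C[...,:2]-FO); a=np.radians(-FY); X=L[...,0]*np.cos(a)-L[...,1]*np.sin(a); Y=L[...,0]*np.sin(a)+L[...,1]*np.cos(a); Z=C[...,2]
m=(abs(X+66)<30)&(abs(Y)<25)&(Z>110)&(Z<160); print('knob z',np.median(Z[m]))
E
python3 k.py
```

```text
shift cm [ 11.63 -52.56   2.29] twist 0 | yaw now 102.25 t 25.0 tilt [-0.001  0.003 -1.   ] fix [-160.8   50.1]
[-2.21510829  8.62705701  4.95320323] 0.3070220766465074 [538.3348393   -2.16962263  22.23510509]
knob z 140.38123967163966
```

Call:
step_arm(
  plan="-0.4 0 0 0 10; -0.8 0 0 0 10; -1.2 0 0 0 10; -1.6 0 0 0 10; -2 0 0 0 10; -2.4 0 0 0 10; -2.8 0 0 0 10; -3.2 0 0 0 10; -3.6 0 0 0 10; -4 0 0 0 10",
)

```text
time_s: 26.05
eef_pos: [546.7, -41.7, 21.9]
ee_rot: [-0.001, 0.628, 0.779, 0.0]
force: [-1.3, 6.9, 1.5]
grip_width: 0.312
```

Call:
step_arm(
  plan="-0.6 0 0 0 10; -1.2 0 0 0 10; -1.8 0 0 0 10; -2.4 0 0 0 10; -3 0 0 0 10; -4 0 0 0 10; -5 0 0 0 10; -6.5 0 0 0 10; -8 0 0 0 10",
)

```text
time_s: 26.95
eef_pos: [564.6, -122.1, 22.3]
ee_rot: [0.0, 0.627, 0.779, -0.0]
force: [0.6, -0.4, -0.8]
grip_width: 0.308
```

```bash
python3 k.py
```

```text
shift cm [ 23.94 -52.57   2.21] twist 0 | yaw now 102.28 t 26.95 tilt [ 0. -0. -1.] fix [-283.5   49.9]
[ 0.56870135 -0.36178908 -0.83101929] 0.30769067454535215 [ 564.60535203 -122.07209878   22.30813346]
knob z 128.63042219994549
```

The arm has come down onto the blank (knob up 4 mm, about 0.025 rad). Laying the wedge on the bench.

Call:
step_arm(
  plan="-3 0 0 0 10; -7 0 0 0 10; -10 0 0.5 0 10; -10 0 1 0 10; -10 0 1.4 0 10; -10 0 1.5 0 10; -10 0 1.5 0 10",
)

```text
time_s: 27.7
eef_pos: [585.7, -217.9, 7.8]
ee_rot: [0.0, 0.627, 0.779, -0.0]
force: [0.8, -2.3, 2.6]
grip_width: 0.302
```

Call:
step_arm(
  plan="0 0 0.1 0 10; 0 0 0.1 0 10; 0 0 0.1 0 40; 0 0 0.1 0 60; 0 0 0.1 0 75; 0 0 0.1 0 75; 0 0 -3 0 75; 0 0 -6 0 75; 0 0 -9 0 75",
)

```text
time_s: 28.6
eef_pos: [585.4, -218.1, 98.2]
ee_rot: [-0.0, 0.627, 0.779, -0.0]
force: [0.7, -0.4, 0.6]
grip_width: 0.753
```

```bash
python3 k.py; python3 - <<'E'
from b import *
im,d=cams.capture('wrist'); C=cloud('wrist',d); hsv=cv2.cvtColor(im,cv2.COLOR_RGB2HSV)
e=state()[0]['eef_pos']
m=(hsv[...,0]>4)&(hsv[...,0]<20)&(hsv[...,1]>120)&(d>0)&(abs(C[...,0]-e[0])<60)&(C[...,1]>e[1]-30)&(C[...,1]<e[1]+90)
P=C[m]; print(rect(P),np.percentile(P[:,2],[2,50,98]))
o=fx(-185,-38); go(o[0],o[1],110,102.25)
E
```

```text
shift cm [ 33.77 -52.56   9.85] twist 0 | yaw now 102.29 t 28.6 tilt [-0.  0. -1.] fix [-381.8   49.9]
[ 0.73562822 -0.41907443  0.63635152] 0.7532167401635501 [ 585.44335294 -218.12532982   98.2344597 ]
knob z 128.5400122507018
(array([ 583.3, -180.7]), array([115.8,  70.4]), -43.96) [20.78222603 22.24746599 23.85497132]
shift cm [19.81  8.65 -0.9 ] twist 0.0 | yaw now 102.3 t 28.7 tilt [ 0.006 -0.004 -1.   ] fix [-383.2   48.3]
```

Wedge is flat on the bench. For the final seating check I'll touch the blank's tail gently with closed fingers.

Call:
step_arm(
  plan="4 1.8 0 0 0; 8 3.5 0 0 0; 12 5.3 0 0 0; 16 7 0 0 0; 19.7 8.8 0 0 0; 19.7 8.8 3 0 0; 19.7 8.8 6 0 0; 19.7 8.8 8 0 0; 19.7 8.8 8 0 0; 19.7 8.8 8 0 0",
)

```text
time_s: 29.7
eef_pos: [629.7, -7.1, 17.4]
ee_rot: [-0.0, 0.627, 0.779, -0.0]
force: [-0.4, -0.0, -0.4]
grip_width: -0.005
```

```bash
python3 y.py; python3 -c "
from g import *
o=fx(-143,-40); go(o[0],o[1],18,102.25); print(state()[0]['eef_pos'],state()[0]['force'])"
```

```text
wrist edge yaw deg 0.54 y at -100: -19.0 15
wrist edge yaw deg 0.48 y at -100: -62.8 15
wrist front edge [-106.5 -106.5 -106.5 -106.6 -106.5 -106.5 -106.5 -106.6 -106.5 -106.5]
scene edge yaw deg 1.65 y at -100: -20.0 14
scene edge yaw deg -0.49 y at -100: -64.1 14
scene front edge [nan nan nan nan nan nan nan nan nan nan]
shift cm [4.23 0.13 0.05] twist 0.0 | yaw now 102.28 t 29.8 tilt [ 0.002 -0.    -1.   ] fix [-185.3  -38.7]
[630.33013688  -7.27139522  18.56990596] [0.14602691 1.00045193 0.91572251]
```

Call:
step_arm(
  plan="1.5 0.1 0 0 0; 3 0.1 0 0 0; 3.6 0.1 0 0 0; 3.8 0.1 0 0 0; 3.9 0.1 0 0 0; 4 0.1 0 0 0; 4 0.1 0 0 0",
)

```text
time_s: 30.5
eef_pos: [622.2, 32.0, 17.3]
ee_rot: [0.0, 0.627, 0.779, -0.0]
force: [-0.3, 0.4, -0.9]
grip_width: -0.001
```

Call:
step_arm(
  plan="0.1 0 0 0 0; 0.2 0 0 0 0; 0.2 0 0 0 0",
)

```text
time_s: 30.8
eef_pos: [622.1, 32.3, 17.3]
ee_rot: [0.001, 0.627, 0.779, -0.001]
force: [0.6, -8.8, -1.4]
grip_width: 0.002
```

```bash
python3 -c "
from g import *
go(0,0,0); print(state()[0]['eef_pos'],state()[0]['force'])"
```

```text
shift cm [ 10.07 -61.48   1.68] twist 0 | yaw now 102.27 t 30.8 tilt [ 0.001 -0.003 -1.   ] fix [-144.9  -39.1]
[622.12481611  32.30370852  17.34861038] [ 0.56750086 -8.81061564 -1.41658463]
```

Call:
step_arm(
  plan="0.1 0 0 0 0; 0.2 0 0 0 0; 0.2 0 0 0 0",
)

```text
time_s: 31.1
eef_pos: [622.1, 32.5, 17.4]
ee_rot: [0.002, 0.628, 0.779, -0.001]
force: [2.5, -17.5, -2.1]
grip_width: -0.003
```

Call:
step_arm(
  plan="-0.5 0 0 0 0; -2 0 0 0 0; -5 0 0 0 0; -9 0 -3 0 0; -12 0 -8 0 0; -14 0 -13 0 0; -14 0 -16 0 0; -14 0 -16 0 0",
)

```text
time_s: 31.9
eef_pos: [653.2, -103.1, 183.9]
ee_rot: [0.005, 0.628, 0.778, 0.002]
force: [0.3, 0.1, 1.0]
grip_width: 0.001
```

```bash
python3 k.py; python3 y.py; python3 - <<'E'
from b import *
im,d=cams.capture('scene'); save('end.png',im)
m0=np.load('pics/scene.npz'); 
for t in ['impact_driver','release_bearing','ring_spanner']:
    C=cloud('scene',d); r=spotter.regions_of('scene',t)
    if r: print(t,np.round(r[0]['extent']),np.round(np.median(C[r[0]['pixels']&(d>0)],0)))
E
```

```text
shift cm [ 23.98 -61.84  17.66] twist 0 | yaw now 102.2 t 31.9 tilt [ 0.011 -0.003 -1.   ] fix [-283.8  -40.7]
[0.30784177 0.0594939  0.99263333] 0.0005723409026167064 [ 653.20492707 -103.05133334  183.93741109]
knob z 128.5975871318877
wrist front edge [nan nan nan nan nan nan nan nan nan nan]
scene edge yaw deg 1.85 y at -100: -20.3 14
scene edge yaw deg -1.76 y at -100: -64.5 14
scene front edge [nan nan nan nan nan nan nan nan nan nan]
impact_driver [508. 398. 118. 114.] [703. 404. 189.]
release_bearing [512. 304.  43.  46.] [455. 364.  47.]
ring_spanner [171. 199.  44.  62.] [ 540. -436.    5.]
```

View pics/end.png

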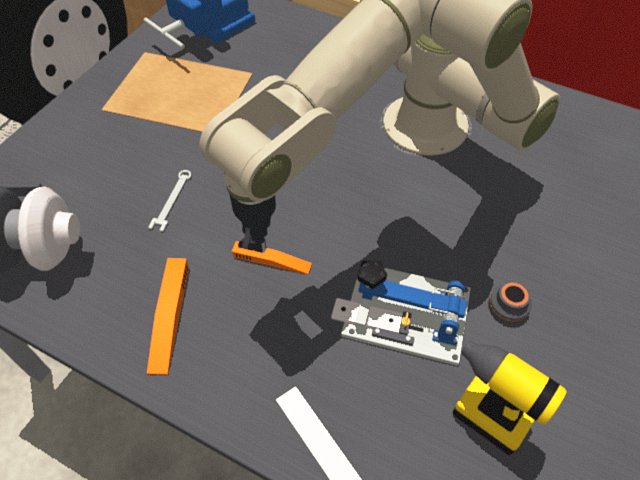

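The scene shows the blank clamped at (365,315) and square against the stop. The wedge lies on the bench at (270,258) with the gripper well above it, and the bystanders haven't moved. Handing in.

```bash
python3 -c "
from rig import workorder; print(workorder.finish_job())"
```

```text
the job is handed in; nothing more can be done
None
```

The blank is clamped in the fixture, and I handed the job in at about 32 s of the 72 s allowed; the hand-in gave no verdict.

**What I did:**
- **Wedge in:** I pushed the smallest wedge under the foot until its tip was at about x = +26 mm, which propped the arm at about 0.1 rad, and let go. This is short of the suggested +35 mm, because the tool could not lean back to clear the knob.
- **Blank home:** I slid the blank in along the fence and pushed it against the stop. The wrist force there peaked at about 21 N.
- **Straightened:** The blank first sat about 1.4° out of square. I regripped its tail and reseated it while the arm was still propped.
- **Wedge out:** I drew the wedge out slowly and laid it on the bench off the fixture.

**Last checks:**
- **Blank:** The wrist view shows it 0.5° from square, with its centre at about y = -40 mm. A final 17.5 N push moved it less than 0.5 mm, so it is firmly on the stop.
- **Arm:** The knob is about 4 mm above its closed height, which is about 0.025 rad, as expected for the arm resting on the blank alone.
- **Wedge and bystanders:** The wedge's top is 22–24 mm above the bench, so it lies flat. The bystanders are where they started, within camera error.

**Less certain:** The red button was hidden by the blank, so I inferred that it is in from the contact force. The scene camera's edge fits for the blank were noisy and disagreed (+1.9° and -1.8°), so I relied on the wrist view.

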